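# Ink the hand stamp in the red pot and stamp the payment slip

### The arm

A 6-joint arm with a two-finger parallel gripper is mounted at the origin on the work surface. World frame = base frame: x ahead of the robot, y to its left, z up, the work surface at z = 0. Lengths are in m, angles in rad, forces in N, time in s.
With the tool pointing down it reaches from about 0.35 to 0.975 m from the base axis. Payload 4.9 kg.
Tool frame: the origin (TCP) lies at the very end of the fingers, on their centre line; the grasp point (between the pads) lies 19 mm behind it; z points along the fingers, x is the direction in which the jaws open and shut, and the axes are right-handed (so a half turn about z gives the same grasp; the last joint's range is limited). The gripper opens to 85 mm and grips with 20 to 120 N. Pads are 22 mm wide; open, the fingers measure 114 mm over their backs; the gripper's body (76 mm by 85 mm) begins 54 mm behind the grasp point. The pads swing forward as they close: fully open they stand 13 mm farther back than shut.
Start: joints at [1.206, 0.053, 1.613, -0, 1.476, -0.119], TCP at [0.152, 0.606, 0.231] pointing down, gripper open.
Joint ranges: [-3.01, 3.01], [-1.01, 2.22], [0.06, 2.58], [-1.02, 4.17], [0.09, 2.62], [-3.14, 3.14]. Speed limits (rad/s): [2.57, 2.57, 3.14, 3.14, 3.14, 3.14].

### API

Orientations are given as a rotation vector (axis times angle).
In Python, from station import ctrl, get_image, calibration, job gives the robot as it stands.
- The arm moves only by the tool jog_arm, never from a script. Its argument "deltas" is a list of rows, each a list of 3 entries, a list of its own where there are three numbers: the turn, a rotation vector about the tool's x, y, z in degrees, then the shift along the tool's x, y, z in m, then the finger opening in m, from 0 to 0.0854. In form: [[[ax, ay, az], [tx, ty, tz], gripper], ...]. A call has 1 to 12 rows; each row is the pose to reach, as a shift and turn from the pose commanded when the call began, along the tool's axes at that moment; what a row does not reach only later rows make up. A row lasts 1/12 s, in which the tool goes at most 41.7 mm and 7.16 degrees, less where a joint would pass 70% of its speed; a pose out of reach is approached as far as the arm can. A call with a gripper value outside its range is refused whole. The fingers move at their own pace and stop on an object; "squeeze" is the grip in N (left out, the last holds). Time passes only in rows, so rows that repeat a pose let the fingers close. It gives the time, the measured TCP pose, the force and the opening at its end, in the units of the state.
- ctrl.get_obs(): the state, without advancing time (a new reading comes with each control period).
- get_image(name): name is "side" or "top" or "wrist"; returns the picture (384x512x3 uint8, red, green, blue); there is no depth.
- calibration(name): a dict with "mtx" (3x3 intrinsics, pixels), "origin" and "rotation" of the camera in the world; the wrist camera has in their place "tool_from_camera" (4x4, takes a point from camera to tool coordinates, whose origin is the TCP and whose axes are the tool frame's). Camera axes: x right, y up, looking along -z (the intrinsics and any distortion apply to the point x, -y, -z); pixel columns grow to the right and rows downward; lengths in m; the calibration is good to about 2 mm. A picture is of the moment at which its call begins: read the wrist's pose just before it. calibration takes no time and is no camera call.
- job.finish_job(): hands the job in, once; it reports no verdict.
The state is a dict: "t": time; "q": joint angles; "dq": joint speeds; "effort": joint torques, N m; "tool_pos": TCP position; "tool_rot": TCP orientation; "contact_force": force on the tool from outside, world axes, zero at the start; "wrist_torque": the same for the moment, N m; "opening": finger opening in m.
Only numpy, scipy, OpenCV 4.12 (cv2) and the standard library are available. Lean on these libraries where they do the work, as an engineer would, in place of code of your own. Each camera call takes 0.05 s, during which the arm holds its last target.

### The job

Pick up the hand stamp by its wooden handle, dip its rubber face into the red ink pot and press the cushion in there right down to its stop, then lift it out and press it down firmly and upright on the slip, with its whole face inside the printed box, so that the plate under the slip gives way to its stop. Then stand the stamp upright in its black tray again, keeping hold of it until it is back there. Leave the blue ink pot unused, mark the slip nowhere outside the box, and do not push the pots, stapler, calculator or pen cup about.

Things in the scene. Friction and masses are not known exactly. Their poses are not given: they have to be found in the camera images.
- stamp: Loose hand stamp, standing upright on its round rubber face, 140 mm tall, 0.12 to 0.26 kg. Origin: centre of the rubber face (its underside); z points up along the handle. Steel head with rubber face 40 mm in diameter and 20 mm high; neck 16 mm in diameter up to 52 mm; round wooden handle 26 mm in diameter from 52 to 127 mm, with a domed top ending at 140 mm. Grip the handle about 105 mm above the face, from above, with a firm grip (some 60 N).
- stamp_tray: Fixed black square tray on the desk, 110 x 110 mm, in which the stamp stands at the start (up to 20 mm off its centre) and must stand at the end. Floor 4 mm thick, walls 4 mm thick, rim 10 mm above the desk. Origin: centre of its underside, on the desk; x and y along its sides, z up.
- red_pot: Loose red round ink pot, 0.7 kg, open on top: outer diameter 76 mm, inner diameter 68 mm, rim 60 mm above the desk. Inside, a sprung dark red round cushion 62 mm in diameter, its top 30 mm above the desk (30 mm below the rim). Origin: centre of the pot's underside, z up.
- red_cushion (a joint): How far the red pot's cushion is pushed down: 0 at rest, 0.006 m at its stop. Spring: it begins to move at about 2 N and reaches the stop at about 8 N; it comes up again when released.
- blue_pot: Same pot in blue, with a dark blue cushion. Not to be used. The two pots stand one nearer the robot and one farther, in either order, at least 110 mm apart. Origin: centre of its underside, z up.
- blue_cushion (a joint): The same for the blue pot's cushion: must stay near 0.
- platen: Fixed grey stamping platen on the desk, 120 x 150 mm, with a sprung plate 116 x 146 mm on top that carries a pale yellow paper slip. The paper's surface is 24 mm above the desk at rest. Origin: centre of its underside, on the desk; x along the 120 mm side, y along the 150 mm side, z up. The platen and the stamp tray stand left and right of the pots, in either order.
- slip_box (a point): Centre of the black-outlined square box, 60 x 60 mm, printed on the slip, at the paper's surface; 12 mm in +x and 30 mm in -y of the platen's centre, in the platen's axes. At the other end of the slip there are only grey print lines.
- slip_plate (a joint): How far the sprung plate with the slip is pushed down: 0 at rest, 0.004 m at its stop. It begins to move at about 2 N and reaches the stop at about 8 N; it comes up again when released.
- stapler: Loose bystander: stapler with red top, 36 x 140 mm, 56 mm high. Origin: centre of its underside.
- calculator: Loose bystander: black desk calculator, 100 x 140 mm, 31 mm high. Origin: centre of its underside.
- pen_cup: Loose bystander: light blue pen cup, 76 mm in diameter, 95 mm high, its pens reaching to 150 mm. Origin: centre of its underside.
There are look-alikes about, which are no part of the job. What is shaped like the red_pot but green or yellow is not meant.

How it is judged:
On the way, in this order (a step that is already met when the one before it is completed fails the run):
1. the stamp's face presses the cushion in the red pot down by more than 4.5 of its 6 mm (value of joint red_cushion above 0.0045 m and contact force between stamp and red_pot above 2 N and angle between stamp's own z axis and vertical below 0.3 rad), for 0.1 s.
2. the stamp presses the slip's plate down by more than 2.5 of its 4 mm, upright within 0.15 rad and within 10 mm of the centre of the box (value of joint slip_plate above 0.0025 m and contact force between stamp and platen above 2 N and angle between stamp's own z axis and vertical below 0.15 rad and horizontal distance between stamp and slip_box below 0.01 m), for 0.1 s.
At the end, for the whole second after the job is handed in: Stamp released, at rest, upright (0.08 rad) on its tray's floor (within 45 mm of its centre, face under 9 mm above the desk); cushion and slip plate up again (1 mm); pots, stapler, calculator and pen cup upright within 30 mm of their starts (horizontal distance between stamp and stamp_tray below 0.045 m and z of stamp in the frame of stamp_tray below 0.009 m and angle between stamp's own z axis and vertical below 0.08 rad and linear speed of stamp below 0.02 m/s and value of joint each of red_cushion, slip_plate below 0.001 m and distance of each of red_pot, blue_pot, stapler, calculator, pen_cup from where it was at the start of the episode below 0.03 m and angle between each of red_pot, blue_pot, stapler, calculator, pen_cup's own z axis and vertical below 0.1 rad); the robot touches nothing.
It fails at once if the cushion in the blue pot is pressed by more than 2 mm (value of joint blue_cushion above 0.002 m).
It fails at once if the stamp presses on the slip or platen (over 1 N) more than 10 mm off the centre of the box (contact force between stamp and platen above 1 N and horizontal distance between stamp and slip_box above 0.01 m).
It fails at once if the stamp is let go while its face is more than 20 mm above the desk (height (world z) of stamp above 0.02 m and contact force between the fingers and stamp below 0.1 N).
It fails at once if a pot, the stapler, the calculator or the pen cup is moved by more than 30 mm or tipped by more than 0.3 rad (distance of any of red_pot, blue_pot, stapler, calculator, pen_cup from where it was at the start of the episode above 0.03 m or angle between any of red_pot, blue_pot, stapler, calculator, pen_cup's own z axis and vertical above 0.3 rad).
It also fails if it takes over 64 s, if anything falls off the work surface, if the arm or the gripper's body presses on something with over 40 N, if the wrist force passes 120 N, or if a joint passes its speed limit or range.

## Working session

There is one attempt and no reset: what is moved stays moved. The work goes in short steps, Python scripts to look and compute and a tool call to move; the robot and the scene stay as the last step left them, time stands still between calls to the robot, and variables do not carry over. Pictures are saved under pics/ and viewed, and the job is handed in when it is done.

Besides the shell and the picture viewer there is one more tool, called after ">>>" by a JSON object that holds its "method" and its "body". jog_arm: Moves the arm, as the interface text tells. Its arguments: {"type":"object","properties":{"deltas":{"type":"array","items":{"type":"array"}},"squeeze":{"type":"number"}},"required":["deltas"]}

```bash
mkdir -p pics
python3 - <<'E'
from station import ctrl,get_image,calibration,job
import cv2
print(ctrl.get_obs())
for n in("top","side","wrist"):
    print(n,calibration(n)); cv2.imwrite(f"pics/{n}0.png",get_image(n)[:,:,::-1])
E
```

```text
{'t': 0.0, 'q': array([ 1.20604532e+00,  5.33431841e-02,  1.61430890e+00,  2.64763034e-05,
        1.47599658e+00, -1.18996523e-01]), 'dq': array([-0.00095686,  0.00010096,  0.00140821,  0.0001467 ,  0.00032199,
        0.00106145]), 'effort': array([ 8.87588158e-05, -3.93692207e+01, -3.70173597e+01, -1.87612051e-05,
        7.03830548e-03,  5.71309187e-06]), 'tool_pos': array([0.15181998, 0.60563328, 0.2300626 ]), 'tool_rot': array([ 2.47615113,  1.93176972, -0.00278465]), 'contact_force': array([-0.30031978,  1.06504315, -1.15648947]), 'wrist_torque': array([-0.00200873, -0.03060201, -0.03560352]), 'opening': 0.08576481532757901}
top {'mtx': array([[444.35459402,   0.        , 259.70106042],
       [  0.        , 444.35459402, 193.18263026],
       [  0.        ,   0.        ,   1.        ]]), 'origin': array([0.42839432, 0.08272149, 1.0969459 ]), 'rotation': array([ 0.08487066, -0.0973918 , -1.59688707])}
side {'mtx': array([[419.2529718 ,   0.        , 255.94215302],
       [  0.        , 419.2529718 , 193.61269477],
       [  0.        ,   0.        ,   1.        ]]), 'origin': array([ 0.32781763, -0.5963894 ,  0.79647619]), 'rotation': array([ 0.76460438, -0.11948686, -0.26919014])}
wrist {'mtx': array([[282.45334955,   0.        , 253.52637264],
       [  0.        , 282.45334955, 195.77920328],
       [  0.        ,   0.        ,   1.        ]]), 'tool_from_camera': array([[ 9.99999979e-01,  7.69367907e-05,  1.90194598e-04,
         6.60372293e-04],
       [ 1.32348001e-04, -9.50259073e-01, -3.11460553e-01,
        -7.94588641e-02],
       [ 1.56771367e-04,  3.11460571e-01, -9.50259064e-01,
        -1.42944397e-01],
       [ 0.00000000e+00,  0.00000000e+00,  0.00000000e+00,
         1.00000000e+00]])}
```

View pics/top0.png

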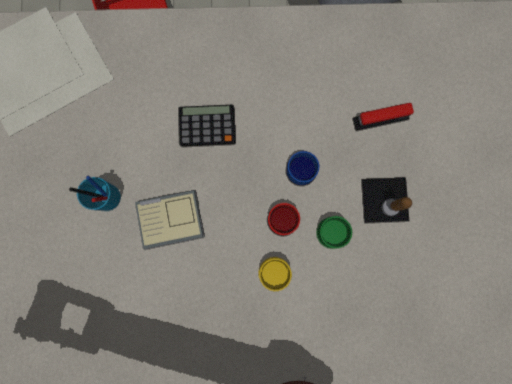

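View pics/side0.png

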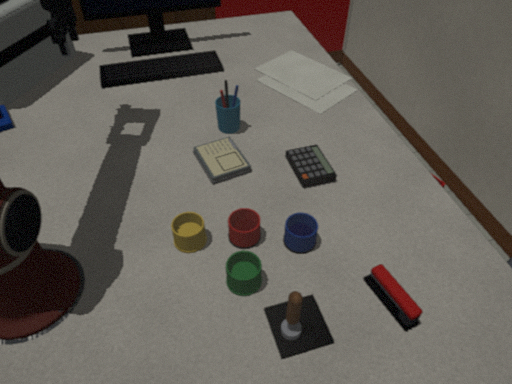

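View pics/wrist0.png

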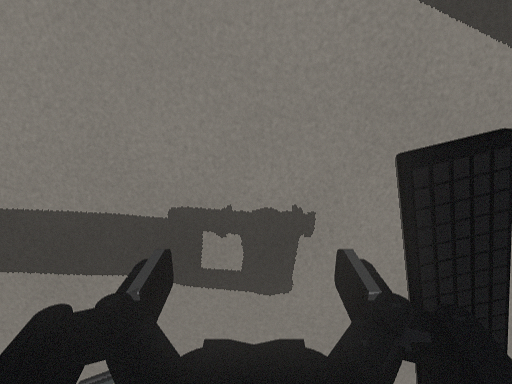

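Top view: the red pot is at about (284,219) and blue at (303,168). Green (334,232) and yellow (275,274) are look-alikes. The tray with the stamp is at (386,200), the platen at (170,219), the stapler at (385,115), the calculator at (207,125) and the pen cup at (98,194). The red pot is the one with red walls and a dark red cushion; I'll confirm that in a crop.

```bash
cat > h.py <<'E'
import numpy as np,cv2
from scipy.spatial.transform import Rotation as R
from station import ctrl,get_image,calibration,job
def cam(n,obs=None):
    c=calibration(n)
    if n=="wrist":
        T=np.eye(4);T[:3,:3]=R.from_rotvec(obs["tool_rot"]).as_matrix();T[:3,3]=obs["tool_pos"]
        T=T@c["tool_from_camera"];return c["mtx"],T[:3,3],T[:3,:3]
    return c["mtx"],np.array(c["origin"]),R.from_rotvec(c["rotation"]).as_matrix()
def ray(cm,uv):
    K,o,Rm=cm;d=np.linalg.inv(K)@[uv[0],uv[1],1];return o,Rm@np.array([d[0],-d[1],-d[2]])
def onz(cm,uv,z):
    o,d=ray(cm,uv);return o+d*(z-o[2])/d[2]
def proj(cm,p):
    K,o,Rm=cm;c=Rm.T@(np.array(p)-o);u=K@[c[0],-c[1],-c[2]];return u[:2]/u[2]
E
python3 - <<'E'
from h import *
t=cv2.imread("pics/top0.png");s=cv2.imread("pics/side0.png")
cv2.imwrite("pics/topc1.png",cv2.resize(t[140:300,245:425],None,fx=4,fy=3.7,interpolation=cv2.INTER_CUBIC)[:600])
cv2.imwrite("pics/topc2.png",cv2.resize(t[180:260,125:215],None,fx=7,fy=7,interpolation=cv2.INTER_CUBIC))
cv2.imwrite("pics/sidec.png",cv2.resize(s[200:360,160:340],None,fx=3.7,fy=3.7,interpolation=cv2.INTER_CUBIC))
E
```

```text
(no output)
```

View pics/topc1.png

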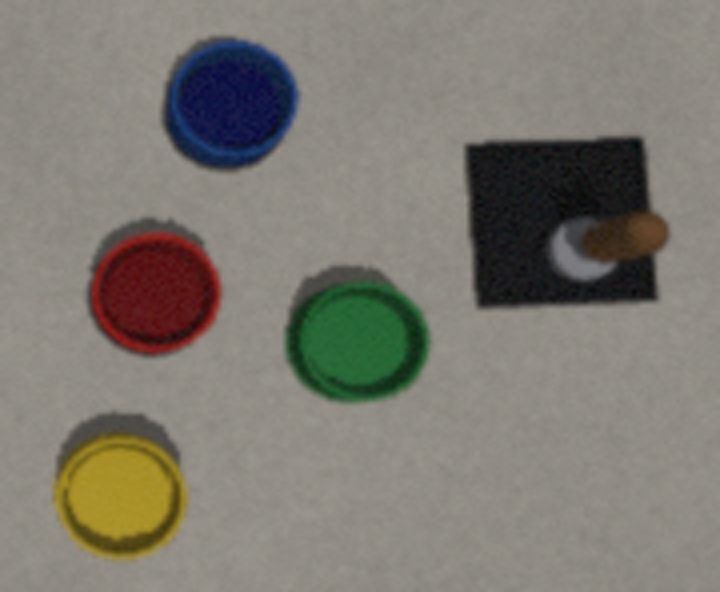

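View pics/topc2.png

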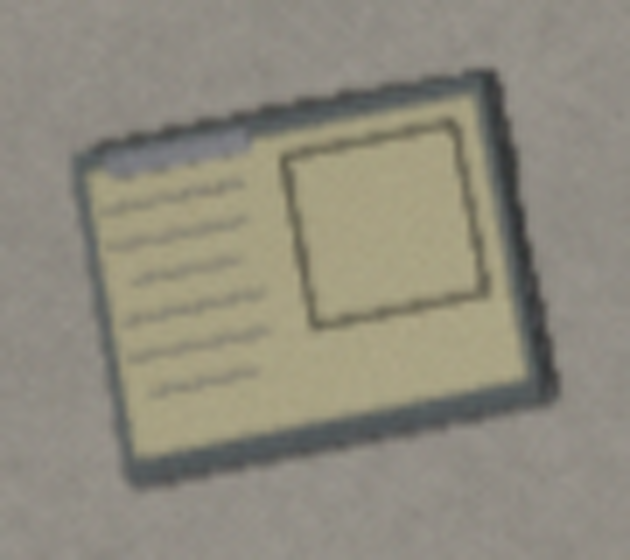

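View pics/sidec.png

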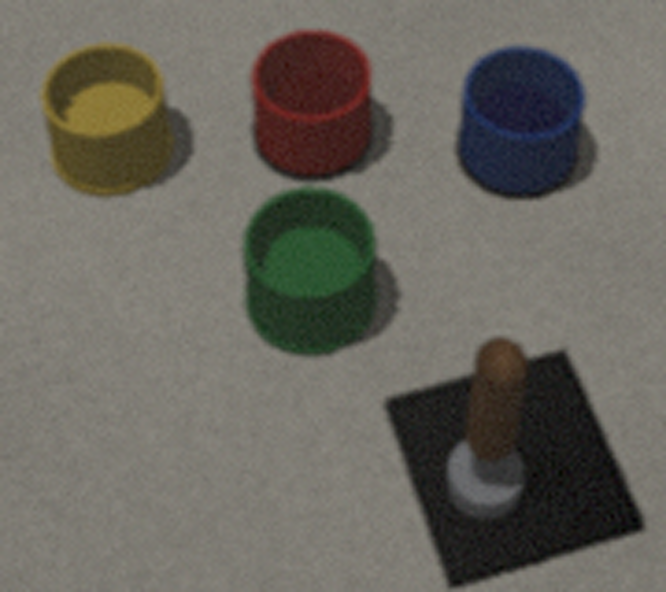

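The crop confirms it: the red pot's rim is at crop (155,292), with red walls and a dark red cushion. The others are green, yellow and blue. The slip's box is outlined at the right of the slip.

Run:
```python
from h import *
ct,cs=cam("top"),cam("side")
def msk(im,lo1,hi1,box,lo2=None,hi2=None):
    h=cv2.cvtColor(im,cv2.COLOR_BGR2HSV);m=cv2.inRange(h,lo1,hi1)
    if lo2: m|=cv2.inRange(h,lo2,hi2)
    z=np.zeros_like(m);x0,y0,x1,y1=box;z[y0:y1,x0:x1]=m[y0:y1,x0:x1]
    c=max(cv2.findContours(z,cv2.RETR_EXTERNAL,cv2.CHAIN_APPROX_NONE)[0],key=cv2.contourArea);return c
t=cv2.imread("pics/top0.png");s=cv2.imread("pics/side0.png")
red=((0,110,50),(10,255,255));red2=((170,110,50),(180,255,255))
for nm,lo,hi,bt,l2,h2 in (("red",*red,(255,195,310,245),*red2),("blue",(105,110,40),(130,255,255),(280,145,325,190),None,None)):
    c=msk(t,lo,hi,bt,l2,h2); e=cv2.fitEllipse(cv2.convexHull(c)); (x,y),r=cv2.minEnclosingCircle(c)
    print(nm,e,x,y,r,onz(ct,e[0],.06),onz(ct,(x,y),.06))
# slip box: crop corners
P=np.array([[285,157],[455,122],[486,294],[314,325]])/7+[125,180]
W=np.array([onz(ct,p-.43,.024) for p in P]);print("box",W,W.mean(0),[np.linalg.norm(W[i]-W[i-1]) for i in range(4)])
# tray
P=np.array([[467,145],[640,138],[656,298],[479,306]])/[4,3.7]+[245,140]
W=np.array([onz(ct,p-.4,.01) for p in P]);print("tray",W,W.mean(0),[np.linalg.norm(W[i]-W[i-1]) for i in range(4)])
# stamp head base disc (top face z=.024) ; handle top
for b in((648,232),):
    p=np.array(b)/[4,3.7]+[245,140]-.4;print("dome top",onz(ct,p,.132))
p=np.array((500,358))/3.7+[160,200]-.4;print("side dome",onz(cs,p,.134))
p=np.array((582,250))/[4,3.7]+[245,140]-.4;print("head top",onz(ct,p,.022))
p=np.array((485,474))/3.7+[160,200]-.4;print("side head topdisc",onz(cs,p,.024))
p=np.array((312,76))/3.7+[160,200]-.4;print("side red rim",onz(cs,p,.06))
p=np.array((524,92))/3.7+[160,200]-.4;print("side blue rim",onz(cs,p,.06))
for p in((309,186),):print(proj(ct,[0,0,0]))
```

```text
red ((283.47705078125, 218.65652465820312), (32.008548736572266, 32.78561019897461), 34.0412483215332) 283.50689697265625 218.6310272216797 16.43827247619629 [0.48728901 0.0189759  0.06      ] [0.48734655 0.01890416 0.06      ]
blue ((302.2301330566406, 167.6262664794922), (31.417556762695312, 34.09397506713867), 27.316110610961914) 302.1000061035156 167.6999969482422 16.950021743774414 [ 0.60675129 -0.02958084  0.06      ] [ 0.60658298 -0.02926583  0.06      ]
box [[0.53768968 0.30162759 0.024     ]
 [0.548241   0.24276184 0.024     ]
 [0.48836428 0.23270871 0.024     ]
 [0.47937    0.29189974 0.024     ]] [0.51341624 0.26724947 0.024     ] [np.float64(0.05912543192729574), np.float64(0.05980390102472708), np.float64(0.060714802255279), np.float64(0.059870482060349756)]
tray [[ 0.58336466 -0.18028281  0.01      ]
 [ 0.58514878 -0.2878482   0.01      ]
 [ 0.47789321 -0.29058359  0.01      ]
 [ 0.47565631 -0.18173096  0.01      ]] [ 0.53051574 -0.23511139  0.01      ] [np.float64(0.10771808941112783), np.float64(0.10758019210614478), np.float64(0.10729044647903775), np.float64(0.10887561292679196)]
dome top [ 0.51137618 -0.24692205  0.132     ]
side dome [ 0.51031804 -0.24419363  0.134     ]
head top [ 0.51009282 -0.24352626  0.022     ]
side head topdisc [ 0.50905089 -0.24870183  0.024     ]
side red rim [0.48636521 0.0141943  0.06      ]
side blue rim [ 0.60900097 -0.03450288  0.06      ]
[297.23766489 427.82826615]
```

```bash
cat >> h.py <<'E'
def shift(target,obs=None):
    o=obs or ctrl.get_obs();M=R.from_rotvec(o["tool_rot"]).as_matrix()
    d=M.T@(np.array(target)-o["tool_pos"]);print("t",o["t"],"shift",np.round(d,4),"rows",np.linalg.norm(d)/.0417,"x",np.round(M[:,0],4),"z",np.round(M[:,2],4),"F",np.round(o["contact_force"],1),"op",round(o["opening"],4),"pos",np.round(o["tool_pos"],4))
E
python3 -c "
from h import *
shift([.48,.25,.27])"
```

```text
t 0.15 shift [-0.2653  0.4048 -0.0393] rows 11.644304794768656 x [ 0.2434  0.9699 -0.0016] z [-6.0e-04 -1.5e-03 -1.0e+00] F [0.5 0.7 0.2] op 0.0853 pos [0.1519 0.6058 0.2303]
```

>>> {"method": "jog_arm", "body": {"deltas": [[[0,0,0],[-0.265,0.405,-0.04],0.085],[[0,0,0],[-0.265,0.405,-0.04],0.085],[[0,0,0],[-0.265,0.405,-0.04],0.085],[[0,0,0],[-0.265,0.405,-0.04],0.085],[[0,0,0],[-0.265,0.405,-0.04],0.085],[[0,0,0],[-0.265,0.405,-0.04],0.085],[[0,0,0],[-0.265,0.405,-0.04],0.085],[[0,0,0],[-0.265,0.405,-0.04],0.085],[[0,0,0],[-0.265,0.405,-0.04],0.085],[[0,0,0],[-0.265,0.405,-0.04],0.085],[[0,0,0],[-0.265,0.405,-0.04],0.085],[[0,0,0],[-0.265,0.405,-0.04],0.085]], "squeeze": 60}}

```text
t: 1.15
tool_pos: [0.4823, 0.2477, 0.2714]
tool_rot: [2.479, 1.929, 0.0]
contact_force: [-0.1, 0.4, -0.8]
opening: 0.0849
```

>>> {"method": "jog_arm", "body": {"deltas": [[[0,0,0],[0,0,0],0.085],[[0,0,0],[0,0,0],0.085],[[0,0,0],[0,0,0],0.085],[[0,0,0],[0,0,0],0.085]]}}

```text
t: 1.48
tool_pos: [0.4796, 0.2515, 0.2709]
tool_rot: [-2.475, -1.934, 0.001]
contact_force: [-0.1, 0.5, 0.5]
opening: 0.0849
```

Run:
```python
from h import *
o=ctrl.get_obs();im=get_image("wrist")[:,:,::-1]
cv2.imwrite("pics/w1.png",im);np.save("w1.npy",np.r_[o["tool_pos"],o["tool_rot"]])
cv2.imwrite("pics/w1b.png",cv2.resize(im,None,fx=1.5,fy=1.5))
print(o["tool_pos"],o["tool_rot"],np.abs(o["dq"]).max(),proj(cam("wrist",o),[.513,.267,.024]))
```

```text
[0.47955012 0.25147611 0.2709195 ] [-2.47511600e+00 -1.93391748e+00  9.04607524e-04] 0.00969466332664034 [269.31880781 182.88028291]
```

View pics/w1b.png

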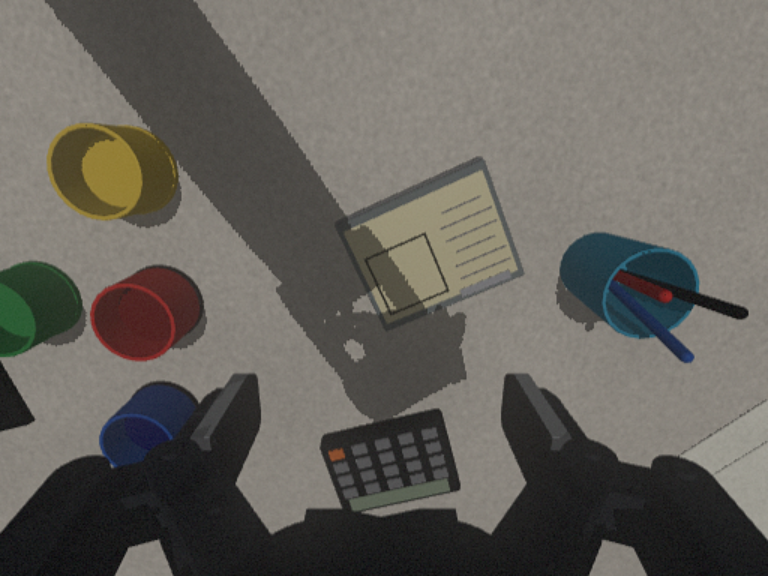

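The wrist view shows the slip box with corners near (366,261), (424,234), (447,290), (390,314) at 1.5x, and the red pot's rim at (133,322).

Run:
```python
from h import *
a=np.load("w1.npy");o=dict(tool_pos=a[:3],tool_rot=a[3:]);c=cam("wrist",o)
im=cv2.imread("pics/w1.png");cv2.imwrite("pics/w1c.png",cv2.resize(im[100:225,215:355],None,fx=5,fy=4.7,interpolation=cv2.INTER_CUBIC))
cv2.imwrite("pics/w1d.png",cv2.resize(im[170:250,50:150],None,fx=7,fy=7,interpolation=cv2.INTER_CUBIC))
P=np.array([[366,261],[424,234],[447,290],[390,314]])/1.5
W=np.array([onz(c,p,.024) for p in P]);print(W,W.mean(0))
print(onz(c,np.array([133,322])/1.5,.06))
```

```text
[[0.49161503 0.23513285 0.024     ]
 [0.47978301 0.29369107 0.024     ]
 [0.53833965 0.30376959 0.024     ]
 [0.54910211 0.2445499  0.024     ]] [0.51470995 0.26928585 0.024     ]
[0.48719453 0.02111894 0.06      ]
```

View pics/w1c.png

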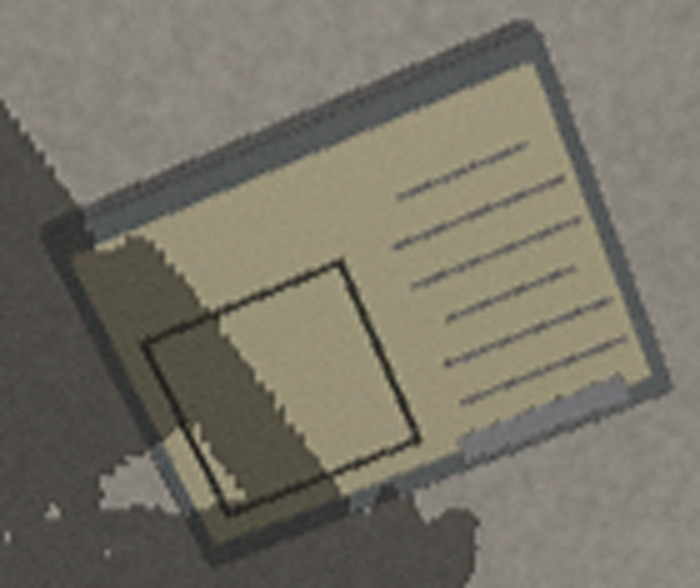

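View pics/w1d.png

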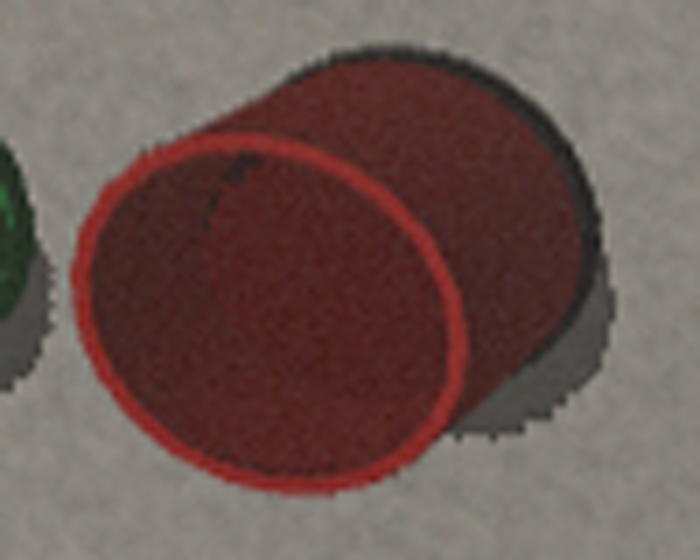

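```bash
python3 -c "
from h import *
shift([.51,-.246,.27])"
```

```text
t 1.5333 shift [-0.4755  0.1498  0.001 ] rows 11.955451318728823 x [ 2.415e-01  9.704e-01 -1.000e-04] z [-6.e-04  0.e+00 -1.e+00] F [ 0. -0.  0.] op 0.0853 pos [0.4795 0.2516 0.271 ]
```

>>> {"method": "jog_arm", "body": {"deltas": [[[0,0,0],[-0.475,0.15,0.001],0.085],[[0,0,0],[-0.475,0.15,0.001],0.085],[[0,0,0],[-0.475,0.15,0.001],0.085],[[0,0,0],[-0.475,0.15,0.001],0.085],[[0,0,0],[-0.475,0.15,0.001],0.085],[[0,0,0],[-0.475,0.15,0.001],0.085],[[0,0,0],[-0.475,0.15,0.001],0.085],[[0,0,0],[-0.475,0.15,0.001],0.085],[[0,0,0],[-0.475,0.15,0.001],0.085],[[0,0,0],[-0.475,0.15,0.001],0.085],[[0,0,0],[-0.475,0.15,0.001],0.085],[[0,0,0],[-0.475,0.15,0.001],0.085]]}}

```text
t: 2.53
tool_pos: [0.5104, -0.2475, 0.2704]
tool_rot: [2.475, 1.934, 0.0]
contact_force: [1.2, 0.3, 0.5]
opening: 0.0851
```

>>> {"method": "jog_arm", "body": {"deltas": [[[0,0,0],[0,0,0],0.085],[[0,0,0],[0,0,0],0.085],[[0,0,0],[0,0,0],0.085],[[0,0,0],[0,0,0],0.085]]}}

```text
t: 2.87
tool_pos: [0.5106, -0.2449, 0.2703]
tool_rot: [-2.475, -1.935, -0.0]
contact_force: [0.4, 0.0, 0.1]
opening: 0.0849
```

Run:
```python
from h import *
o=ctrl.get_obs();im=get_image("wrist")[:,:,::-1]
cv2.imwrite("pics/w2.png",im);np.save("w2.npy",np.r_[o["tool_pos"],o["tool_rot"]])
cv2.imwrite("pics/w2b.png",cv2.resize(im,None,fx=1.5,fy=1.5))
shift([.51,-.246,.27],o)
for z in(.004,.024,.144):print(z,proj(cam("wrist",o),[.51,-.246,z])*1.5)
```

```text
t 2.8667 shift [-0.0012 -0.0003  0.0003] rows 0.030703369306993456 x [2.411e-01 9.705e-01 4.000e-04] z [ 1.e-04  4.e-04 -1.e+00] F [0.4 0.  0.1] op 0.0849 pos [ 0.5106 -0.2449  0.2703]
0.004 [378.36033578 240.13189527]
0.024 [378.2719174  244.24143431]
0.144 [377.48979982 280.59295559]
```

View pics/w2b.png

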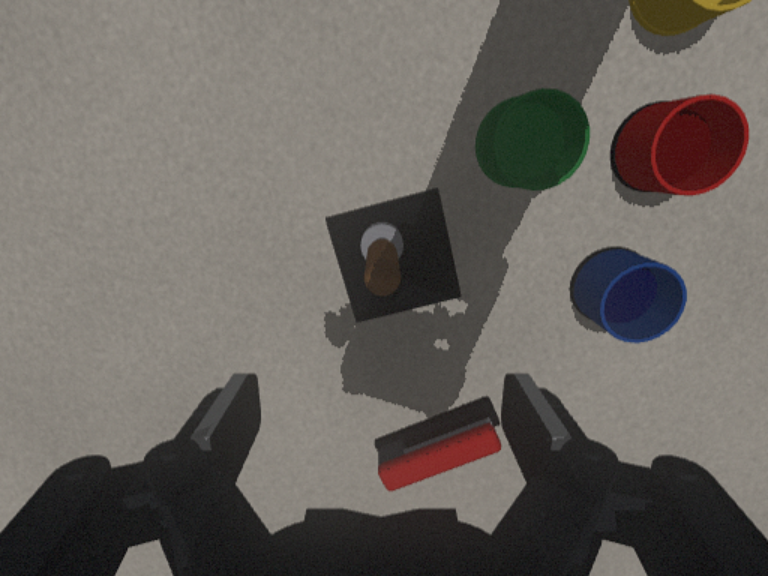

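The stamp's head is at (381,245) and its dome at (382,280), both at 1.5x and about 2 mm in +y of my estimate. So the stamp is at about (0.510, -0.2435).

Run:
```python
from h import *
a=np.load("w2.npy");c=cam("wrist",dict(tool_pos=a[:3],tool_rot=a[3:]))
print(onz(c,np.array([381.5,244.5])/1.5,.024),onz(c,np.array([382,279])/1.5,.14))
W=np.array([onz(c,np.array(p)/1.5,.01) for p in [(327,217),(438,189),(460,296),(357,321)]]);print(W,W.mean(0))
shift([.510,-.2437,.090])
```

```text
[ 0.5109621  -0.24314137  0.024     ] [ 0.51078433 -0.24310123  0.14      ]
[[ 0.47572556 -0.28746103  0.01      ]
 [ 0.47576505 -0.18045097  0.01      ]
 [ 0.58359931 -0.17993341  0.01      ]
 [ 0.5847247  -0.28718718  0.01      ]] [ 0.52995365 -0.23375815  0.01      ]
t 2.9167 shift [ 0.001  -0.0009  0.1804] rows 4.326292195599794 x [2.409e-01 9.705e-01 2.000e-04] z [ 2.e-04  2.e-04 -1.e+00] F [ 0.1 -0.1  0.1] op 0.0848 pos [ 0.5106 -0.2449  0.2704]
```

>>> {"method": "jog_arm", "body": {"deltas": [[[0,0,0],[0.0015,0,0.04],0.085],[[0,0,0],[0.0015,0,0.08],0.085],[[0,0,0],[0.0015,0,0.11],0.085],[[0,0,0],[0.0015,0,0.14],0.085],[[0,0,0],[0.0015,0,0.16],0.085],[[0,0,0],[0.0015,0,0.175],0.085],[[0,0,0],[0.0015,0,0.18],0.085],[[0,0,0],[0.0015,0,0.18],0.085],[[0,0,0],[0.0015,0,0.18],0.085]]}}

```text
t: 3.67
tool_pos: [0.5113, -0.2447, 0.0913]
tool_rot: [2.475, 1.933, 0.001]
contact_force: [0.4, 0.4, -0.3]
opening: 0.0847
```

>>> {"method": "jog_arm", "body": {"deltas": [[[0,0,0],[0,0,0],0.05],[[0,0,0],[0,0,0],0.04],[[0,0,0],[0,0,0],0.03],[[0,0,0],[0,0,0],0.02],[[0,0,0],[0,0,0],0.01],[[0,0,0],[0,0,0],0.01],[[0,0,0],[0,0,0],0.01],[[0,0,0],[0,0,0],0.01],[[0,0,0],[0,0,0],0.01],[[0,0,0],[0,0,0],0.01]], "squeeze": 65}}

```text
t: 4.5
tool_pos: [0.5112, -0.2451, 0.091]
tool_rot: [2.477, 1.932, 0.001]
contact_force: [-0.1, 3.1, 5.0]
opening: 0.0245
```

Run:
```python
from h import *
o=ctrl.get_obs();im=get_image("wrist")[:,:,::-1]
cv2.imwrite("pics/w3.png",cv2.resize(im,None,fx=1.5,fy=1.5))
shift([.51,-.2435,.09],o)
```

```text
t 4.5 shift [ 0.0013 -0.0015  0.001 ] rows 0.05381344037704593 x [2.434e-01 9.699e-01 3.000e-04] z [ 1.e-03  1.e-04 -1.e+00] F [-0.1  3.1  5. ] op 0.0245 pos [ 0.5112 -0.2451  0.091 ]
```

View pics/w3.png

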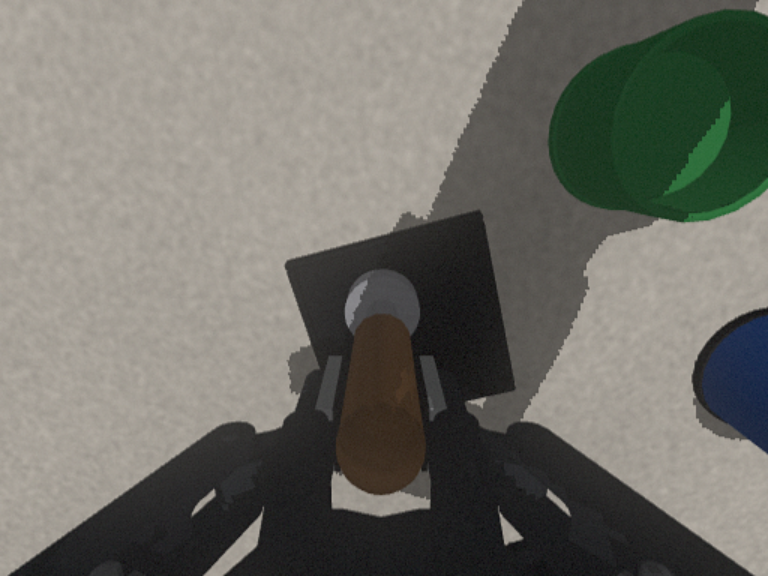

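The wrist view shows the handle between both pads at (380,400), with an opening of 24.5 mm. Lifting now.

>>> {"method": "jog_arm", "body": {"deltas": [[[0,0,0],[0,0,0],0.01],[[0,0,0],[0,0,-0.01],0.01],[[0,0,0],[0,0,-0.03],0.01],[[0,0,0],[0,0,-0.055],0.01],[[0,0,0],[0,0,-0.08],0.01],[[0,0,0],[0,0,-0.105],0.01],[[0,0,0],[0,0,-0.12],0.01],[[0,0,0],[0,0,-0.12],0.01],[[0,0,0],[0,0,-0.12],0.01],[[0,0,0],[0,0,-0.12],0.01]]}}

```text
t: 5.38
tool_pos: [0.5096, -0.2447, 0.2081]
tool_rot: [-2.475, -1.93, 0.002]
contact_force: [0.3, -0.2, -2.8]
opening: 0.0244
```

Run:
```python
from h import *
o=ctrl.get_obs();im=get_image("wrist")[:,:,::-1]
s=get_image("side")[:,:,::-1];t=get_image("top")[:,:,::-1]
cv2.imwrite("pics/w4.png",cv2.resize(im,None,fx=1.5,fy=1.5))
cv2.imwrite("pics/s4.png",cv2.resize(s[150:350,180:400],None,fx=3,fy=3))
print(o["opening"])
# predicted
c=cam("wrist",o)
p=o["tool_pos"]
for h in(0,20,52,127):print(h,proj(c,p+[0,0,-.086+h/1000])*1.5, proj(cam("side"),p+[0,0,-.086+h/1000]))
shift([.487,.019,.211])
```

```text
0.024354273372723237
0 [379.10242737 301.486499  ] [293.96752369 300.1355799 ]
20 [379.02363075 313.84789674] [294.80871595 294.30597383]
52 [378.86523017 338.69734646] [296.22453605 284.49409856]
127 [378.18316277 445.69821188] [299.92627146 258.84043967]
t 5.5333 shift [ 0.2502 -0.0861 -0.0025] rows 6.344983507005948 x [0.2434 0.9699 0.0011] z [-0.0035  0.002  -1.    ] F [-0.3 -0.1 -3.2] op 0.0247 pos [ 0.5096 -0.2446  0.2078]
```

View pics/w4.png

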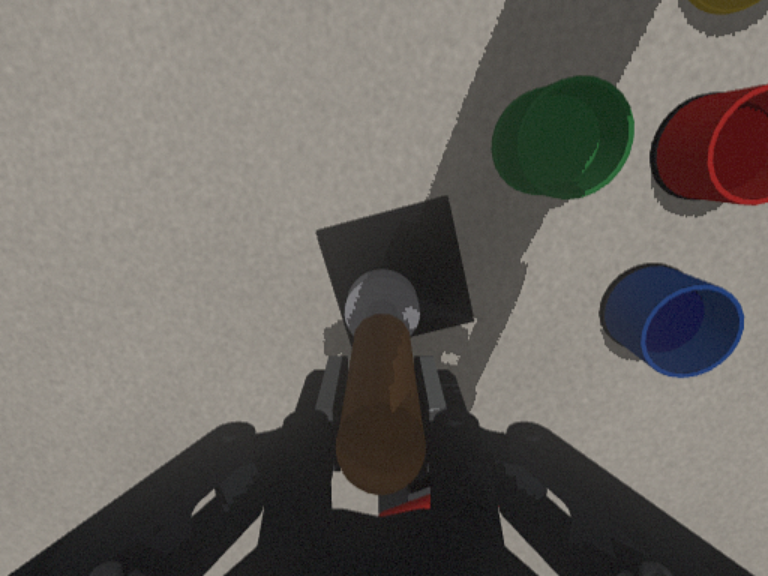

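View pics/s4.png

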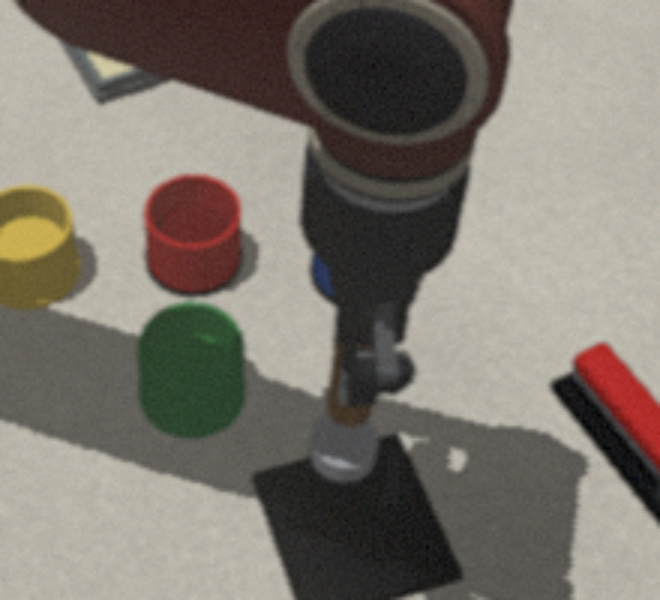

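The stamp hangs straight in the pads. Its head is at (382,305) in the wrist view, as before the lift, so it did not slip. Next I move over the red pot.

>>> {"method": "jog_arm", "body": {"deltas": [[[0,0,0],[0.03,-0.01,0],0.01],[[0,0,0],[0.07,-0.024,0],0.01],[[0,0,0],[0.11,-0.038,0],0.01],[[0,0,0],[0.15,-0.052,0],0.01],[[0,0,0],[0.19,-0.066,0],0.01],[[0,0,0],[0.225,-0.077,0],0.01],[[0,0,0],[0.245,-0.084,0],0.01],[[0,0,0],[0.25,-0.086,0],0.01],[[0,0,0],[0.25,-0.086,0],0.01],[[0,0,0],[0.25,-0.086,0],0.01],[[0,0,0],[0.25,-0.086,0],0.01]]}}

```text
t: 6.45
tool_pos: [0.4881, 0.0171, 0.2099]
tool_rot: [-2.478, -1.931, 0.001]
contact_force: [0.3, -0.3, -2.1]
opening: 0.0242
```

Run:
```python
from h import *
o=ctrl.get_obs();im=get_image("wrist")[:,:,::-1]
cv2.imwrite("pics/w5.png",cv2.resize(im,None,fx=1.5,fy=1.5))
shift([.487,.019,.111],o)
```

```text
t 6.45 shift [ 0.0016 -0.0015  0.0989] rows 2.3720281235056 x [ 2.446e-01  9.696e-01 -7.000e-04] z [-7.e-04 -5.e-04 -1.e+00] F [ 0.3 -0.3 -2.1] op 0.0242 pos [0.4881 0.0171 0.2099]
```

View pics/w5.png

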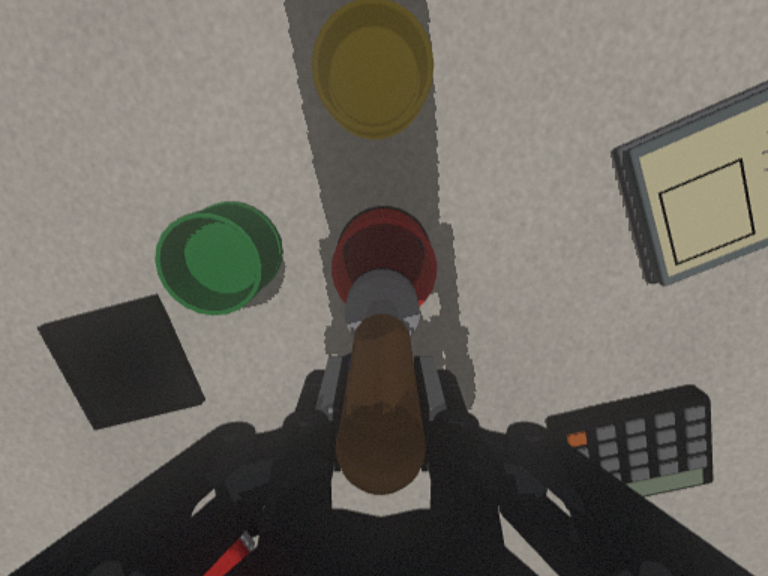

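The wrist view shows the head (382,305) over the red pot (384,255), centred left to right. Descending.

>>> {"method": "jog_arm", "body": {"deltas": [[[0,0,0],[0.001,-0.001,0.02],0.01],[[0,0,0],[0.0015,-0.0015,0.045],0.01],[[0,0,0],[0.0015,-0.0015,0.065],0.01],[[0,0,0],[0.0015,-0.0015,0.08],0.01],[[0,0,0],[0.0015,-0.0015,0.088],0.01],[[0,0,0],[0.0015,-0.0015,0.088],0.01],[[0,0,0],[0.0015,-0.0015,0.088],0.01]]}}

```text
t: 7.08
tool_pos: [0.4872, 0.0194, 0.1225]
tool_rot: [-2.478, -1.931, 0.0]
contact_force: [0.5, -0.8, -2.2]
opening: 0.0247
```

>>> {"method": "jog_arm", "body": {"deltas": [[[0,0,0],[0,0,0.003],0.01],[[0,0,0],[0,0,0.006],0.01],[[0,0,0],[0,0,0.009],0.01],[[0,0,0],[0,0,0.011],0.01],[[0,0,0],[0,0,0.011],0.01],[[0,0,0],[0,0,0.011],0.01]]}}

```text
t: 7.58
tool_pos: [0.4882, 0.0199, 0.1127]
tool_rot: [2.475, 1.931, 0.003]
contact_force: [-0.0, -0.1, 3.2]
opening: 0.0249
```

>>> {"method": "jog_arm", "body": {"deltas": [[[0,0,0],[0,0,0.002],0.01],[[0,0,0],[0,0,0.003],0.01],[[0,0,0],[0,0,0.004],0.01],[[0,0,0],[0,0,0.004],0.01],[[0,0,0],[0,0,0.004],0.01]]}}

```text
t: 8.0
tool_pos: [0.4889, 0.0198, 0.1108]
tool_rot: [2.474, 1.931, 0.004]
contact_force: [-2.9, -0.1, 15.9]
opening: 0.0245
```

The net force is about 18 N, beyond the 8 N that reaches the stop. I'll hold briefly, then lift.

>>> {"method": "jog_arm", "body": {"deltas": [[[0,0,0],[0,0,0],0.01],[[0,0,0],[0,0,0],0.01],[[0,0,0],[0,0,0],0.01]]}}

```text
t: 8.25
tool_pos: [0.4889, 0.0198, 0.1108]
tool_rot: [2.474, 1.931, 0.004]
contact_force: [-2.9, -0.9, 15.0]
opening: 0.0243
```

>>> {"method": "jog_arm", "body": {"deltas": [[[0,0,0],[0,0,-0.01],0.01],[[0,0,0],[0,0,-0.03],0.01],[[0,0,0],[0,0,-0.055],0.01],[[0,0,0],[0,0,-0.08],0.01],[[0,0,0],[0,0,-0.095],0.01],[[0,0,0],[0,0,-0.1],0.01],[[0,0,0],[0,0,-0.1],0.01],[[0,0,0],[0,0,-0.1],0.01]]}}

```text
t: 8.92
tool_pos: [0.4861, 0.0203, 0.2056]
tool_rot: [-2.475, -1.931, 0.003]
contact_force: [0.5, 0.1, -2.4]
opening: 0.0243
```

Run:
```python
from h import *
o=ctrl.get_obs();im=get_image("wrist")[:,:,::-1]
cv2.imwrite("pics/w6.png",cv2.resize(im,None,fx=1.5,fy=1.5))
shift([.514,.2675,.21],o)
```

```text
t 8.9167 shift [ 0.2466 -0.0331 -0.0044] rows 5.9676594207617075 x [ 2.433e-01  9.700e-01 -2.000e-04] z [-2.7e-03  5.0e-04 -1.0e+00] F [ 0.5  0.1 -2.4] op 0.0243 pos [0.4861 0.0203 0.2056]
```

View pics/w6.png

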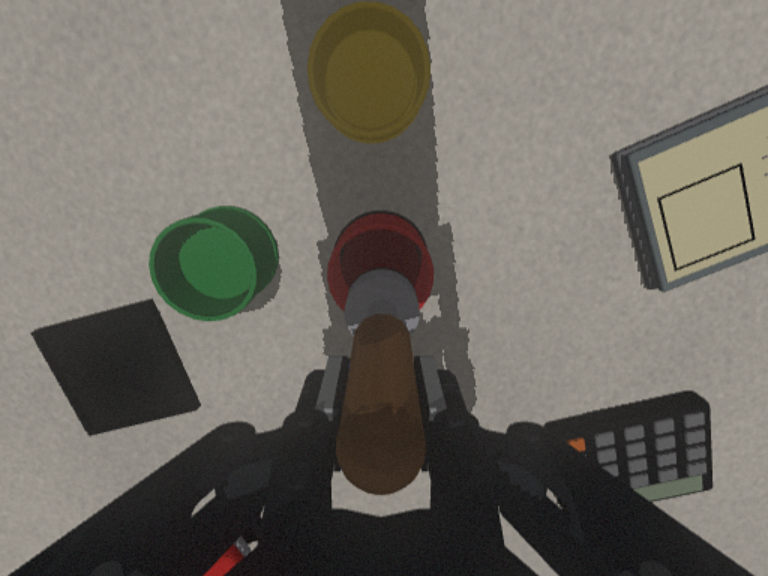

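The stamp still sits at (382,305) and the pot has not moved. Next I move over the box at (0.514, 0.2675).

>>> {"method": "jog_arm", "body": {"deltas": [[[0,0,0],[0.03,-0.004,0],0.01],[[0,0,0],[0.07,-0.009,0],0.01],[[0,0,0],[0.11,-0.015,0],0.01],[[0,0,0],[0.15,-0.02,0],0.01],[[0,0,0],[0.19,-0.025,0],0.01],[[0,0,0],[0.225,-0.03,0],0.01],[[0,0,0],[0.242,-0.033,0],0.01],[[0,0,0],[0.2465,-0.033,0],0.01],[[0,0,0],[0.2465,-0.033,0],0.01],[[0,0,0],[0.2465,-0.033,0],0.01],[[0,0,0],[0.2465,-0.033,0],0.01]]}}

```text
t: 9.88
tool_pos: [0.5147, 0.2659, 0.2064]
tool_rot: [-2.478, -1.931, 0.003]
contact_force: [0.0, -0.2, -3.2]
opening: 0.0245
```

Run:
```python
from h import *
o=ctrl.get_obs();im=get_image("wrist")[:,:,::-1];t=get_image("top")[:,:,::-1]
cv2.imwrite("pics/w7.png",cv2.resize(im,None,fx=1.5,fy=1.5))
shift([.514,.2675,.111],o)
p=o["tool_pos"]+[0,0,-.087];print(proj(cam("wrist",o),[.514,.2675,.024])*1.5,p)
```

```text
t 9.8833 shift [ 0.0015 -0.0009  0.0953] rows 2.2869661193297848 x [ 0.2446  0.9696 -0.0014] z [-0.0015 -0.001  -1.    ] F [ 0.  -0.2 -3.2] op 0.0245 pos [0.5147 0.2659 0.2064]
[381.61692154 259.89115829] [0.5146734  0.26588782 0.11935048]
```

View pics/w7.png

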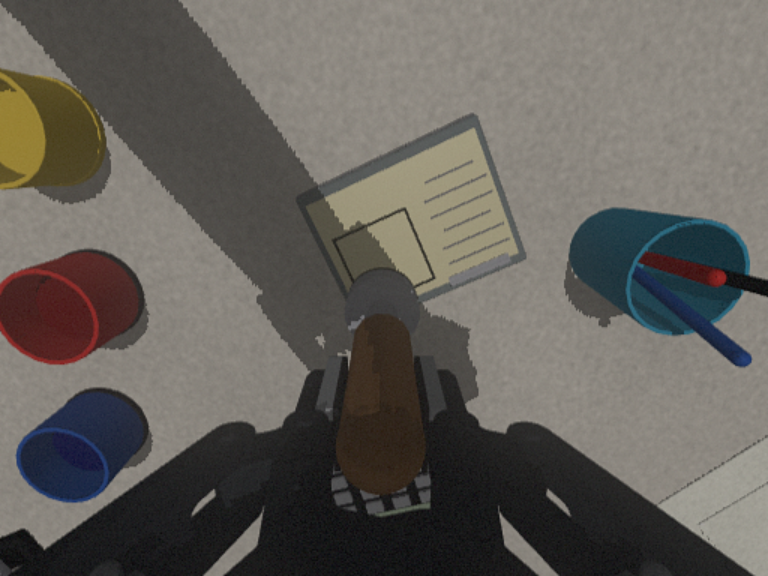

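The visible box corners are (334,240), (406,209) and (435,278), so its centre is (384,259). I predicted (382,260), which with the 2 px camera bias is within about 1 mm. I'll go down to just above the paper and check once more.

>>> {"method": "jog_arm", "body": {"deltas": [[[0,0,0],[0.001,-0.001,0.02],0.01],[[0,0,0],[0.0015,-0.001,0.045],0.01],[[0,0,0],[0.0015,-0.001,0.065],0.01],[[0,0,0],[0.0015,-0.001,0.08],0.01],[[0,0,0],[0.0015,-0.001,0.086],0.01],[[0,0,0],[0.0015,-0.001,0.086],0.01],[[0,0,0],[0.0015,-0.001,0.086],0.01]]}}

```text
t: 10.57
tool_pos: [0.5148, 0.2685, 0.1219]
tool_rot: [2.478, 1.931, 0.001]
contact_force: [0.4, 0.2, -2.5]
opening: 0.0243
```

Run:
```python
from h import *
o=ctrl.get_obs();im=get_image("wrist")[:,:,::-1]
cv2.imwrite("pics/w8.png",cv2.resize(im[100:300,140:380],None,fx=3,fy=3,interpolation=cv2.INTER_CUBIC))
shift([.514,.2675,.111],o)
c=cam("wrist",o)
for z in(.024,.032,.052):print(z,(proj(c,[*o["tool_pos"][:2],z])-[140,100])*3)
```

```text
t 10.5667 shift [-0.0011 -0.0005  0.0109] rows 0.263282304563222 x [2.441e-01 9.697e-01 3.000e-04] z [ 6.e-04  2.e-04 -1.e+00] F [ 0.4  0.2 -2.5] op 0.0243 pos [0.5148 0.2685 0.1219]
0.024 [338.43187754 288.81185047]
0.032 [338.36941634 297.45420811]
0.052 [338.19496333 321.59215733]
```

View pics/w8.png

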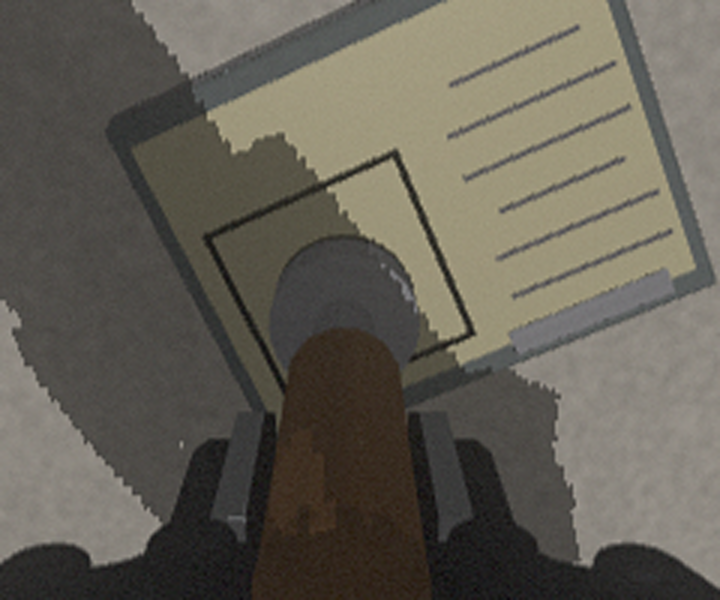

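The box diagonal's midpoint is (339,285) and the head's centre is about (344,289), so I correct by about 1 mm in -x/-y of the tool while pressing.

>>> {"method": "jog_arm", "body": {"deltas": [[[0,0,0],[-0.001,-0.001,0],0.01],[[0,0,0],[-0.001,-0.001,0],0.01],[[0,0,0],[-0.001,-0.001,0.004],0.01],[[0,0,0],[-0.001,-0.001,0.008],0.01],[[0,0,0],[-0.001,-0.001,0.012],0.01],[[0,0,0],[-0.001,-0.001,0.0145],0.01],[[0,0,0],[-0.001,-0.001,0.0145],0.01],[[0,0,0],[-0.001,-0.001,0.0145],0.01]]}}

```text
t: 11.28
tool_pos: [0.5136, 0.2684, 0.1078]
tool_rot: [2.477, 1.932, 0.001]
contact_force: [-1.0, -0.6, 4.5]
opening: 0.0246
```

>>> {"method": "jog_arm", "body": {"deltas": [[[0,0,0],[0,0,0.002],0.01],[[0,0,0],[0,0,0.0035],0.01],[[0,0,0],[0,0,0.0035],0.01],[[0,0,0],[0,0,0.0035],0.01]]}}

```text
t: 11.62
tool_pos: [0.5142, 0.2685, 0.1068]
tool_rot: [2.476, 1.932, 0.002]
contact_force: [-6.7, -1.8, 14.5]
opening: 0.0245
```

>>> {"method": "jog_arm", "body": {"deltas": [[[0,0,0],[0,0,0],0.01],[[0,0,0],[0,0,0],0.01],[[0,0,0],[0,0,0],0.01]]}}

```text
t: 11.87
tool_pos: [0.5142, 0.2685, 0.1068]
tool_rot: [2.476, 1.932, 0.002]
contact_force: [-5.5, -3.0, 13.3]
opening: 0.0248
```

>>> {"method": "jog_arm", "body": {"deltas": [[[0,0,0],[0,0,-0.005],0.01],[[0,0,0],[0,0,-0.02],0.01],[[0,0,0],[0,0,-0.045],0.01],[[0,0,0],[0,0,-0.07],0.01],[[0,0,0],[0,0,-0.095],0.01],[[0,0,0],[0,0,-0.105],0.01],[[0,0,0],[0,0,-0.105],0.01],[[0,0,0],[0,0,-0.105],0.01]]}}

```text
t: 12.53
tool_pos: [0.5129, 0.2681, 0.2074]
tool_rot: [-2.477, -1.932, 0.001]
contact_force: [-1.0, -0.4, -3.9]
opening: 0.0246
```

Run:
```python
from h import *
o=ctrl.get_obs();im=get_image("wrist")[:,:,::-1]
cv2.imwrite("pics/w9.png",cv2.resize(im,None,fx=1.5,fy=1.5))
shift([.53,-.2345,.215],o)
```

```text
t 12.5333 shift [-0.4833  0.1389 -0.0075] rows 12.060684961758877 x [ 2.434e-01  9.699e-01 -3.000e-04] z [-6.e-04 -2.e-04 -1.e+00] F [-1.  -0.4 -3.9] op 0.0246 pos [0.5129 0.2681 0.2074]
```

View pics/w9.png

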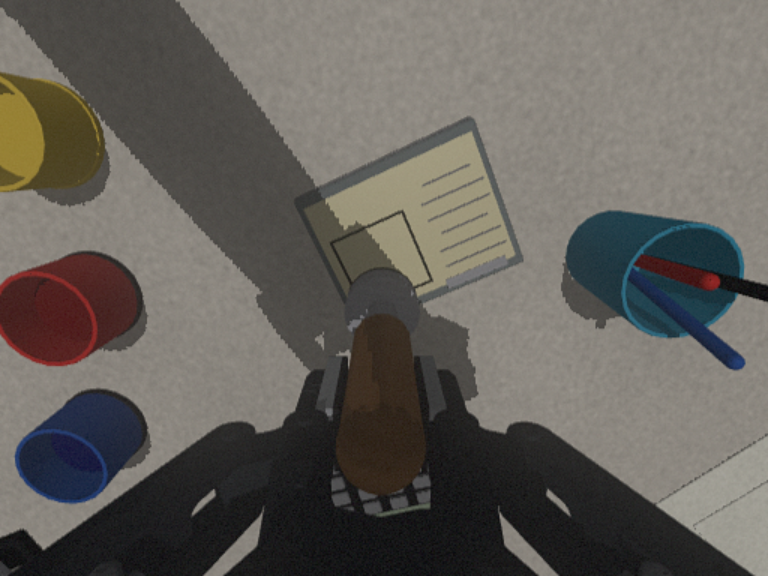

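The stamp is still straight in the grip at (382,305). The pressing TCP height of 0.1068 m matches the plate at its stop (0.107 m). Going back to the tray, aiming for its centre.

>>> {"method": "jog_arm", "body": {"deltas": [[[0,0,0],[-0.03,0.009,-0.005],0.01],[[0,0,0],[-0.07,0.02,-0.007],0.01],[[0,0,0],[-0.11,0.032,-0.007],0.01],[[0,0,0],[-0.15,0.043,-0.007],0.01],[[0,0,0],[-0.19,0.055,-0.007],0.01],[[0,0,0],[-0.23,0.066,-0.007],0.01],[[0,0,0],[-0.27,0.078,-0.007],0.01],[[0,0,0],[-0.31,0.089,-0.007],0.01],[[0,0,0],[-0.35,0.101,-0.007],0.01],[[0,0,0],[-0.39,0.112,-0.007],0.01],[[0,0,0],[-0.42,0.121,-0.007],0.01],[[0,0,0],[-0.45,0.129,-0.007],0.01]]}}

```text
t: 13.58
tool_pos: [0.5273, -0.2013, 0.2121]
tool_rot: [-2.475, -1.928, 0.003]
contact_force: [0.0, 0.5, -2.6]
opening: 0.0246
```

>>> {"method": "jog_arm", "body": {"deltas": [[[0,0,0],[-0.02,0.006,0],0.01],[[0,0,0],[-0.03,0.009,0],0.01],[[0,0,0],[-0.033,0.01,0],0.01],[[0,0,0],[-0.033,0.01,0],0.01],[[0,0,0],[-0.033,0.01,0],0.01]]}}

```text
t: 14.0
tool_pos: [0.5302, -0.2328, 0.2143]
tool_rot: [-2.475, -1.932, 0.0]
contact_force: [0.4, 0.3, -1.9]
opening: 0.0245
```

Run:
```python
from h import *
o=ctrl.get_obs();im=get_image("wrist")[:,:,::-1]
cv2.imwrite("pics/w10.png",cv2.resize(im,None,fx=1.5,fy=1.5))
shift([.53,-.2345,.0915],o)
```

```text
t 14.0 shift [-0.0018  0.0004  0.1228] rows 2.9443527284969586 x [0.2425 0.9702 0.0012] z [-0.0014  0.0016 -1.    ] F [ 0.4  0.3 -1.9] op 0.0245 pos [ 0.5302 -0.2328  0.2143]
```

View pics/w10.png

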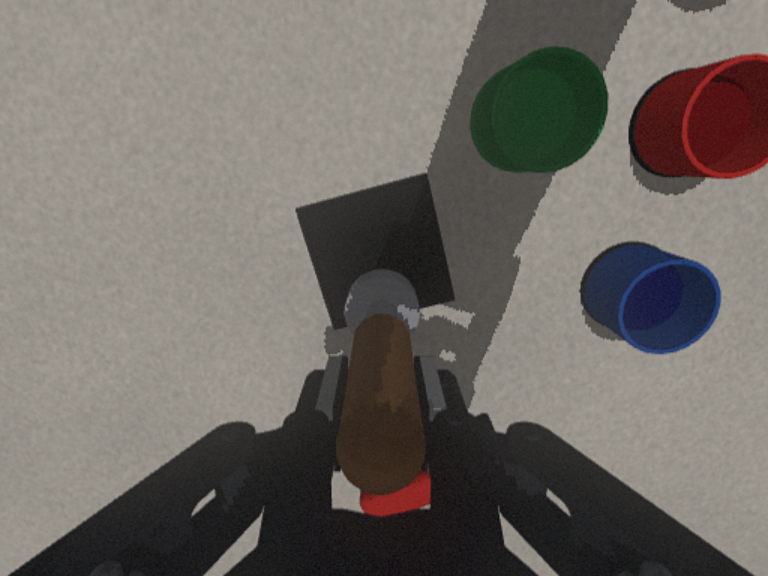

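The stamp is over the tray (corners (297,208), (428,174), (454,299), (341,328)). Lowering.

>>> {"method": "jog_arm", "body": {"deltas": [[[0,0,0],[-0.0018,0,0.025],0.01],[[0,0,0],[-0.0018,0,0.055],0.01],[[0,0,0],[-0.0018,0,0.08],0.01],[[0,0,0],[-0.0018,0,0.1],0.01],[[0,0,0],[-0.0018,0,0.113],0.01],[[0,0,0],[-0.0018,0,0.119],0.01],[[0,0,0],[-0.0018,0,0.119],0.01],[[0,0,0],[-0.0018,0,0.119],0.01]]}}

```text
t: 14.72
tool_pos: [0.5308, -0.2358, 0.0973]
tool_rot: [2.475, 1.932, 0.001]
contact_force: [1.4, 0.2, -1.5]
opening: 0.0249
```

>>> {"method": "jog_arm", "body": {"deltas": [[[0,0,0],[0,0,0.001],0.01],[[0,0,0],[0,0,0.002],0.01],[[0,0,0],[0,0,0.003],0.01],[[0,0,0],[0,0,0.004],0.01],[[0,0,0],[0,0,0.004],0.01],[[0,0,0],[0,0,0.004],0.01]]}}

```text
t: 15.22
tool_pos: [0.53, -0.236, 0.0924]
tool_rot: [2.477, 1.932, 0.0]
contact_force: [-0.1, -0.2, -2.5]
opening: 0.0248
```

>>> {"method": "jog_arm", "body": {"deltas": [[[0,0,0],[0,0,0.0007],0.01],[[0,0,0],[0,0,0.0014],0.01],[[0,0,0],[0,0,0.002],0.01],[[0,0,0],[0,0,0.002],0.01],[[0,0,0],[0,0,0.002],0.01]]}}

```text
t: 15.63
tool_pos: [0.5303, -0.236, 0.0911]
tool_rot: [2.477, 1.932, 0.0]
contact_force: [-0.9, 1.8, 2.8]
opening: 0.0247
```

The stamp is on the floor with about 5 N of contact. Releasing.

>>> {"method": "jog_arm", "body": {"deltas": [[[0,0,0],[0,0,0],0.03],[[0,0,0],[0,0,0],0.04],[[0,0,0],[0,0,0],0.055],[[0,0,0],[0,0,0],0.07],[[0,0,0],[0,0,0],0.085],[[0,0,0],[0,0,0],0.085],[[0,0,0],[0,0,0],0.085],[[0,0,0],[0,0,0],0.085]]}}

```text
t: 16.3
tool_pos: [0.53, -0.2359, 0.0903]
tool_rot: [2.477, 1.932, -0.0]
contact_force: [-0.1, -0.3, 0.0]
opening: 0.085
```

>>> {"method": "jog_arm", "body": {"deltas": [[[0,0,0],[0,0,-0.015],0.085],[[0,0,0],[0,0,-0.04],0.085],[[0,0,0],[0,0,-0.07],0.085],[[0,0,0],[0,0,-0.1],0.085],[[0,0,0],[0,0,-0.14],0.085],[[0,0,0],[0,0,-0.17],0.085],[[0,0,0],[0,0,-0.17],0.085],[[0,0,0],[0,0,-0.17],0.085]]}}

```text
t: 16.97
tool_pos: [0.5312, -0.2366, 0.2637]
tool_rot: [2.473, 1.929, 0.003]
contact_force: [-0.5, 0.4, -0.7]
opening: 0.085
```

Run:
```python
from h import *
o=ctrl.get_obs();im=get_image("wrist")[:,:,::-1];s=get_image("side")[:,:,::-1]
cv2.imwrite("pics/w11.png",cv2.resize(im,None,fx=1.5,fy=1.5))
cv2.imwrite("pics/s11.png",cv2.resize(s[110:360,140:430],None,fx=2.4,fy=2.4))
shift([.53,-.2345,.27],o);c=cam("wrist",o)
for z in(.024,.14):print(proj(c,[.53,-.236,z])*1.5)
```

```text
t 16.9667 shift [ 0.0017 -0.0017 -0.0064] rows 0.163070189889762 x [ 0.2433  0.97   -0.0018] z [ 0.0051 -0.0031 -1.    ] F [-0.5  0.4 -0.7] op 0.085 pos [ 0.5312 -0.2366  0.2637]
[380.41429625 243.11517706]
[380.11764509 279.19742076]
```

View pics/w11.png

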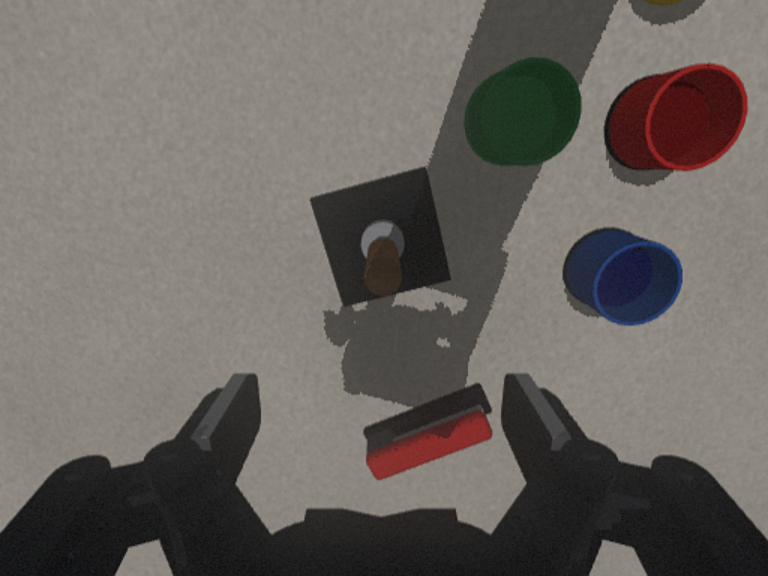

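View pics/s11.png

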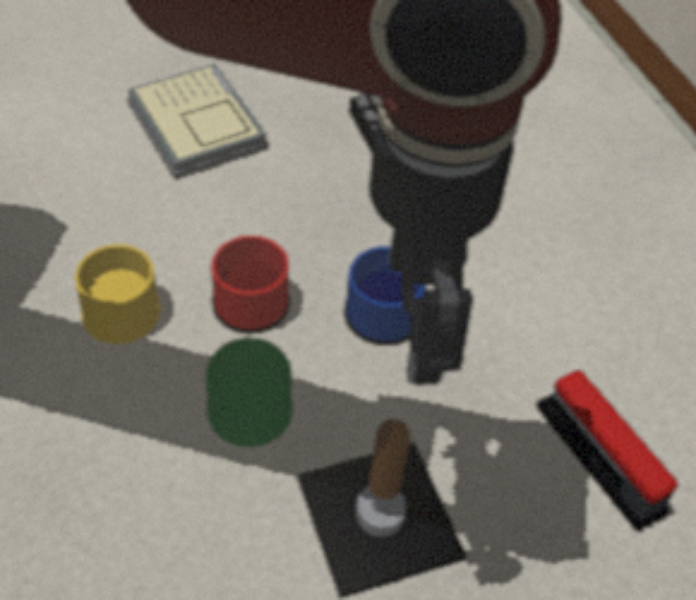

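The stamp stands upright in its tray with its head at (382,242) in the wrist view, the fingers are clear above it, and the pots look undisturbed. Handing in.

```bash
python3 -c "
from h import *
print(job.finish_job())"
```

```text
the job is handed in; nothing more can be done
None
```

I carried out every step and handed the job in at about 17 s of the 64 s allowed; the hand-in reports no verdict.

- **Red pot:** I gripped the stamp by its handle and pressed the red pot's cushion with about 18 N. It reaches its stop at about 8 N.
- **Slip:** I pressed the slip upright with about 17 N, roughly 1 mm from the box centre. The tool height of 106.8 mm agrees with the plate at its stop (107 mm).
- **Tray:** I stood the stamp back in its tray, about 2 mm from the tray's centre, and let go only once it rested on the floor.

**Last checks:** The final wrist and side pictures showed the stamp upright in the tray, the gripper clear with about 0 N on it, and the pots and stapler looking as before. I compared these by eye and did not re-measure them. The calculator and pen cup were not in the final pictures; they were last seen in place just after the slip was pressed.

**Disagreements:**
- The wrist camera read about 1.5 mm off along the jaw direction compared with the top camera; I corrected for this.
- No ink mark showed on the slip afterwards, so the press is confirmed only by force and height.

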